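Weight the pickling crock with its stones

TASK

Weight down the pickles: stack the three loose grey stones on the round wooden pressing board in the white crock, each with its flat underside down and centred on what is beneath it, the largest at the bottom, then the middle-sized one, then the smallest. The two larger stones are wedges, thicker at one end: turn the middle one so that its thick end comes over the thin end of the largest, so that the slopes cancel and the smallest stone lies level on top. Set each stone down rather than letting it fall, leave the stack standing by itself, and do not shift the other things on the worktop.

Things in the scene. Friction and masses are not known exactly. Their poses are not given: they have to be found in the camera images.
- stone_large: Largest of three grey wedge-shaped stones, 140 x 64 mm, 0.72 kg. Origin: centre of the flat underside; z up; length along x, +x to the THICK, blunt end (thin end narrower). Flat top face climbing 9 deg along +x: 35 mm high near thin end, 44 mid, 52 thick end. Flanks at +-y upright 13 to 27 mm above the underside within 25 mm of mid-length: grip there. Centre of mass x = +5 mm. Any yaw.
- stone_middle: Middle-sized grey wedge-shaped stone, 112 x 60 mm, 0.5 kg. Origin: centre of the flat underside; z up; length along x, +x to the THICK, blunt end (thin end narrower). Flat top face climbing 9 deg along +x: 35 mm high near thin end, 42 mid, 48 thick end. Flanks at +-y upright 12 to 26 mm above the underside within 25 mm of mid-length: grip there. Centre of mass x = +3 mm. Any yaw.
- stone_small: Smallest grey stone: 82 mm long (x), 58 mm wide (y), 40 mm high, 0.28 kg; flat underside, level narrower top, no thick end. Origin: centre of the underside, z up. Flanks at +-y upright 12 to 24 mm above the underside. Any yaw.
- stone_large_top (a point): Middle of the largest stone's sloping top face, 44 mm above its origin; its z is square to that face (leaning 9 degrees towards the thin end), its x points up the slope.
- stone_middle_top (a point): Middle of the middle-sized stone's sloping top face, 42 mm above its origin; its z is square to that face, its x points up the slope (to the thick end).
- crock: Low round glazed white stoneware crock, fixed in its place, 210 mm across the rim and 92 mm high, with two lug handles on its sides that reach 129 mm from the axis. Origin: centre of the underside. It is full; all that shows inside is the pressing board.
- board_top (a point): Centre of the upper face of the round flat wooden pressing board (178 mm across) in the crock's mouth, z up. Empty, the face lies 94 mm above the worktop, 2 mm above the crock's rim. The board moves straight down only, and does not tilt; it gives springily, about 1 mm for each newton, some 15 mm under all three stones.
- board (a joint): How far the pressing board has sunk, in m: 0 empty, at most 0.03.
- garlic: Garlic bulb, 60 mm, bystander behind the stones on the left. Origin under its centre.
- onion: Brown onion, 82 mm across, 94 mm high, bystander behind the crock.
- mortar: Small dark stone mortar (a cup, not one of the three stones), 84 mm across, 60 mm high, bystander at the left.
- spoon_rest: White porcelain spoon rest, 112 x 90 x 19 mm, bystander behind on the right.
- salt_mill: Glass salt shaker with a grey cap, 44 mm across, 90 mm high, bystander at the back.
- pepper_mill: Dark wooden pepper mill, 58 mm across, 170 mm high, bystander at the back.
- spice_jar: Spice jar with a red cap, 45 mm across, 106 mm high, bystander at the back left.

How it is judged:
By the outcome, as a careful person would: the job done as asked, in the order asked, and still so for the second after the job is handed in, with the robot touching nothing.
It also fails if it takes over 72 s, if anything falls off the work surface, if the arm or the gripper's body presses on something with over 40 N, if the wrist force passes 120 N, or if a joint passes its speed limit or range.

ROBOT

A 6-joint arm with a two-finger parallel gripper is mounted at the origin on a cart in front of the work surface, level with it; the furniture and walls round the work are solid. World frame = base frame: x ahead of the robot, y to its left, z up, the work surface at z = 0. Lengths are in m, angles in rad, forces in N, time in s.
With the tool pointing down it reaches from about 0.375 to 0.9 m from the base axis. Payload 3.1 kg.
Tool frame: the origin (TCP) lies at the very end of the fingers, on their centre line; the grasp point (between the pads) lies 19 mm behind it; z points along the fingers, y is the line along which they close (so a half turn about z gives the same grasp; the last joint's range is limited). The gripper opens to 87 mm and grips with 3 to 60 N. Pads are 19 mm wide; open, the fingers measure 117 mm over their backs; the gripper's body (75 mm by 190 mm) begins 51 mm behind the grasp point.
Start: joints at [-1.444, 0.527, 1.433, -0, 1.181, -0.178], TCP at [0.188, -0.596, 0.223] pointing down, gripper open.
Joint ranges: [-3.08, 3.08], [-0.75, 2.2], [0.22, 2.44], [-1.43, 4.57], [0, 2.65], [-2.85, 2.85]. Speed limits (rad/s): [2.79, 2.79, 3.14, 3.14, 3.14, 3.14].

INTERFACE

Orientations are given as a unit quaternion [x, y, z, w].
In Python, from rig import robot gives the robot as it stands. The module is installed in compiled form; this text tells all that it offers.
- The arm moves only by the tool play_rows, never from a script. Its argument "steps" is one flat list of numbers, 5 for each row, row after row: the opening, from -1 (shut) to 1 (fully open), then the shift along the tool's x, y, z as a fraction of full scale, then the turn about the tool's z as a fraction of full scale. In form: [claw, tx, ty, tz, twist, claw, tx, ty, tz, twist, ...]. A call has exactly 10 rows; each row shifts and turns the commanded pose from where the row before left it, along the tool's axes as they then stand; what a row does not reach is not made up. Full scale, the value 1, is 0.03 m for a shift and 0.1 rad for a turn. A row lasts 1/10 s, in which the tool goes at most 50 mm and 8.59 degrees, less where a joint would pass 70% of its speed; a pose out of reach is approached as far as the arm can. A call with a number of a shift or a turn outside -1 to 1 is refused whole. A call with a gripper value outside its range is refused whole. The fingers move at their own pace and stop on an object; "grip_force" is the grip in N (left out, the last holds). Time passes only in rows, so rows that do not move let the fingers close, or fill a call up. It gives the time, the measured TCP pose, the force, the opening and the grip force at its end, in the units of the state.
- robot.get_obs(): the state, without advancing time (a new reading comes with each control period).
- robot.camera(name): name is "scene" or "top" or "wrist"; returns a dict with "image" (384x512x3 uint8, red, green, blue), "mtx" (3x3 intrinsics, pixels), "rvec" (rotation vector, rad) and "tvec" (3), from world to camera coordinates, as OpenCV has them. Camera axes: x right, y down, z forward; pixel columns grow to the right and rows downward; lengths in m; the calibration is good to about 2 mm. A picture is of the moment at which its call begins. There is no depth.
- robot.hand_in(): hands the job in; it is judged then, once.
The state is a dict: "time": time; "q": joint angles; "joint_velocities": joint speeds; "joint_torque": joint torques, N m; "position": TCP position; "tool_rot": TCP orientation; "ft_force": force on the tool from outside, world axes, zero at the start; "moment": the same for the moment, N m; "grip_width": finger opening in m; "grip_force": force on a finger pad.
Only numpy, scipy, OpenCV 4.12 (cv2) and the standard library are available. Lean on these libraries where they do the work, as an engineer would, in place of code of your own. Each camera call takes 0.05 s, during which the arm holds its last target. There are 200 camera calls.

## Working session

There is one attempt and no reset: what is moved stays moved. The work goes in short steps, Python scripts to look and compute and a tool call to move; the robot and the scene stay as the last step left them, time stands still between calls to the robot, and variables do not carry over. Pictures are saved under pics/ and viewed, at most 14 in all, crops included, and the job is handed in when it is done.

Besides the shell and the picture viewer there is one more tool, called after "Request:" as name(argument=value, ...) on one line, values as JSON. play_rows: Moves the arm, as the interface text tells. Shift numbers are shares of 0.03 m and turn numbers shares of 0.1 rad, none past 1 either way. Its arguments: {"type":"object","properties":{"steps":{"type":"array"},"grip_force":{"type":"number"}},"required":["steps"]}

```bash
mkdir -p pics
python3 - <<'E'
from rig import robot
import cv2,pickle,numpy as np
d={}
for n in("top","scene"):
    c=robot.camera(n);d[n]=c;cv2.imwrite(f"pics/{n}0.png",c["image"][:,:,::-1])
    R=cv2.Rodrigues(np.array(c["rvec"],float))[0];print(n,-R.T@np.array(c["tvec"]).ravel(),R[2])
pickle.dump(d,open("c0.pkl","wb"))
o=robot.get_obs();print(o)
E
```

```text
top [0.30399902 0.04317946 1.40268422] [ 0.22736684  0.00869312 -0.97377038]
scene [0.18851553 0.54935343 0.9038515 ] [ 0.41082009 -0.46714825 -0.78294276]
{'time': 0.1, 'q': array([-1.44449288e+00,  5.28376048e-01,  1.43376365e+00,  2.80290116e-05,
        1.18142692e+00, -1.78468306e-01]), 'joint_velocities': array([ 0.00087486, -0.00055308, -0.00317437,  0.00107216, -0.00115269,
       -0.00155699]), 'joint_torque': array([-3.01723603e-04, -4.40986204e+01, -1.77151501e+01,  6.34806650e-02,
        5.33871527e-02, -3.87777482e-05]), 'position': array([ 0.18751729, -0.59551415,  0.2216711 ]), 'tool_rot': array([ 9.88412051e-01,  1.51791445e-01,  3.86958157e-05, -9.86308681e-04]), 'ft_force': array([-0.07804599, -0.59810312, -0.00601205]), 'moment': array([-0.01296799,  0.01606204,  0.02432639]), 'grip_force': 0.0, 'grip_width': 0.08690056655661141}
```

View pics/top0.png

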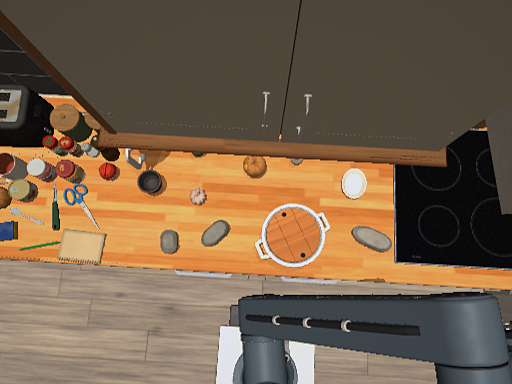

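View pics/scene0.png

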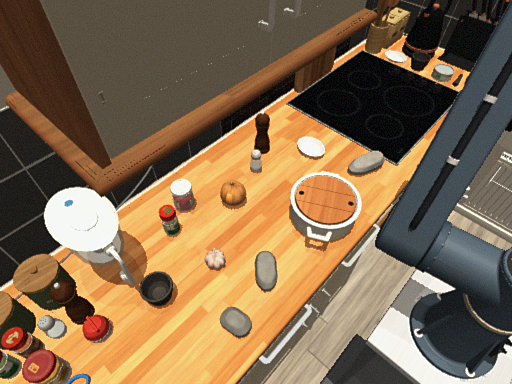

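Top view: small stone (169,241), middle (215,233), large (371,238), crock centre about (294,235). The scene view shows them at (236,321), (265,270), (366,162) and (325,200), with the board brown inside the white rim.

```bash
cat > h.py <<'E'
import cv2,numpy as np
def cam(c):
    return np.array(c["mtx"],float),cv2.Rodrigues(np.array(c["rvec"],float))[0],np.array(c["tvec"],float).ravel()
def ray(c,px):
    K,R,t=cam(c);p=np.atleast_2d(np.array(px,float))
    d=np.c_[p,np.ones(len(p))]@np.linalg.inv(K).T@R
    return -R.T@t,d
def onz(c,px,z):
    o,d=ray(c,px);return o+d*((z-o[2])/d[:,2])[:,None]
def tri(c1,p1,c2,p2):
    o1,d1=ray(c1,p1);o2,d2=ray(c2,p2);A=np.c_[d1[0],-d2[0]]
    s=np.linalg.lstsq(A,o2-o1,rcond=None)[0];a=o1+s[0]*d1[0];b=o2+s[1]*d2[0]
    return (a+b)/2,np.linalg.norm(a-b)
def grey(c,smax=70,vlo=50,vhi=200):
    h=cv2.cvtColor(c["image"],cv2.COLOR_RGB2HSV)
    m=((h[...,1]<smax)&(h[...,2]>vlo)&(h[...,2]<vhi)).astype(np.uint8)
    return cv2.morphologyEx(m,cv2.MORPH_OPEN,np.ones((3,3)))
def blob(m,seed):
    n,l=cv2.connectedComponents(m,connectivity=4);k=l[int(seed[1]),int(seed[0])]
    if k==0: return None
    return max(cv2.findContours((l==k).astype(np.uint8),cv2.RETR_EXTERNAL,cv2.CHAIN_APPROX_NONE)[0],key=cv2.contourArea)[:,0]
def cen(k):
    M=cv2.moments(k.reshape(-1,1,2));return np.array([M["m10"]/M["m00"],M["m01"]/M["m00"]])
def foot(c,k,z):
    P=onz(c,k,z)[:,:2];r=cv2.minAreaRect((P*1000).astype(np.float32).reshape(-1,1,2))
    b=cv2.boxPoints(r);e=b[1]-b[0];f=b[2]-b[1];e=e if np.linalg.norm(e)>np.linalg.norm(f) else f
    return np.array(r[0]),sorted(r[1]),np.degrees(np.arctan2(e[1],e[0]))%180
E
python3 - <<'E'
from h import *;import pickle
d=pickle.load(open("c0.pkl","rb"));T,S=d["top"],d["scene"]
for n,a,b in(("large",(371,238),(366,162)),("mid",(215,233),(265,270)),("small",(169,241),(236,321))):
    ka,kb=blob(grey(T),a),blob(grey(S),b)
    print(n,len(ka),len(kb),tri(T,cen(ka),S,cen(kb)),foot(T,ka,.02),foot(S,kb,.02))
for n,p,q in(("crock",(294,235),(325,200)),):print(onz(T,p,.094),onz(S,q,.094),tri(T,p,S,q))
for c,s in((T,(294,225)),(S,(325,195))):
    h=cv2.cvtColor(c["image"],cv2.COLOR_RGB2HSV)
    m=((h[...,1]>110)).astype(np.uint8);k=blob(m,s);print(len(k),cen(k),foot(c,k,.094))
E
```

```text
large 88 83 (array([ 0.46793383, -0.34200878,  0.02421917]), np.float64(0.00040266663114375595)) (array([ 469.24014282, -341.63122559]), [62.40254211425781, 140.25994873046875], np.float32(68.55138)) (array([ 469.38995361, -346.68383789]), [72.29179382324219, 156.75852966308594], np.float32(73.8459))
mid 67 91 (array([0.45409881, 0.20082775, 0.01937043]), np.float64(0.0013493143023386373)) (array([455.49505615, 201.11099243]), [57.06694030761719, 106.60588836669922], np.float32(138.98215)) (array([453.63024902, 199.05044556]), [55.01177978515625, 117.0950698852539], np.float32(132.70493))
small 60 78 (array([0.41599962, 0.35699002, 0.02086745]), np.float64(0.0011683293174964762)) (array([417.20562744, 358.09066772]), [51.80702590942383, 76.46347045898438], np.float32(6.128642)) (array([416.0763855 , 355.82217407]), [56.63618087768555, 80.35975646972656], np.float32(6.6545486))
[[ 0.45531958 -0.06727006  0.094     ]] [[ 0.45354035 -0.05662047  0.094     ]] (array([ 0.45783857, -0.06834514,  0.0785762 ]), np.float64(0.001533846959998565))
149 [292.72944558 234.70297254] (array([457.18533325, -63.31414795]), [172.6676025390625, 173.6790771484375], np.float32(138.45929))
154 [325.42180237 199.72147248] (array([457.0043335 , -61.61418152]), [174.3611297607422, 179.18006896972656], np.float32(122.687546))
```

```bash
cat > go.py <<'E'
# per-row constant numbers that carry the tool from where it stands to x y z yaw(deg) in n rows
import sys,numpy as np
from rig import robot
x,y,z,yaw,n=map(float,sys.argv[1:6]);n=int(n)
o=robot.get_obs();q=o["tool_rot"];p=o["position"];a=2*np.arctan2(q[1],q[0])
w=(np.radians(yaw)-a+np.pi)%(2*np.pi)-np.pi
A=sum(np.array([[np.cos(t),np.sin(t)],[np.sin(t),-np.cos(t)]]) for t in a+w*np.arange(n)/n)
s=np.linalg.solve(A,[x-p[0],y-p[1]])
print("now",p.round(4),np.degrees(a).round(2),"q6",o["q"][5].round(2),"| row:",np.round([s[0]/.03,s[1]/.03,(p[2]-z)/.03/n,-w/.1/n],3))
E
python3 go.py .43 -.36 .24 68.5 12
```

```text
now [ 0.1875 -0.5955  0.2217] 17.46 q6 -0.18 | row: [ 0.969 -0.056 -0.051 -0.742]
```

Request:
play_rows(steps=[1, 0.97, -0.06, -0.05, -0.74, 1, 0.97, -0.06, -0.05, -0.74, 1, 0.97, -0.06, -0.05, -0.74, 1, 0.97, -0.06, -0.05, -0.74, 1, 0.97, -0.06, -0.05, -0.74, 1, 0.97, -0.06, -0.05, -0.74, 1, 0.97, -0.06, -0.05, -0.74, 1, 0.97, -0.06, -0.05, -0.74, 1, 0.97, -0.06, -0.05, -0.74, 1, 0.97, -0.06, -0.05, -0.74])

```text
time: 1.1
position: [0.4063, -0.4115, 0.2371]
tool_rot: [0.866, 0.5, 0.0, -0.0]
ft_force: [0.8, -0.2, -0.1]
grip_width: 0.0867
grip_force: 0.0
```

```bash
python3 go.py .43 -.36 .24 68.5 10
python3 - <<'E'
from rig import robot
from h import *;import pickle
c=robot.camera("wrist");cv2.imwrite("pics/w0.png",c["image"][:,:,::-1]);pickle.dump(c,open("w0.pkl","wb"))
print(robot.get_obs()["position"],ray(c,(256,192)))
E
```

```text
now [ 0.4063 -0.4115  0.2371] 60.04 q6 -0.46 | row: [ 0.189 -0.005 -0.01  -0.148]
[ 0.40792988 -0.40669888  0.23724905] (array([ 0.44322748, -0.34811768,  0.40047659]), array([[-0.13638987, -0.24617148, -0.95969311]]))
```

View pics/w0.png

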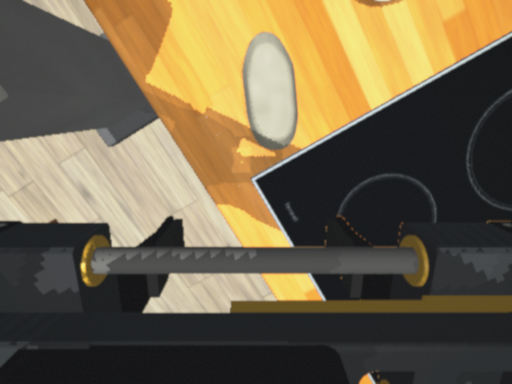

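The large stone stands upright in the wrist view, centred at (271,90), its ends at rows 33 and 148. I'll measure which end is narrower.

Run:
```python
from h import *;import pickle
d=pickle.load(open("c0.pkl","rb"));w=pickle.load(open("w0.pkl","rb"))
def prof(c,s,z,par={}):
    k=blob(grey(c,**par),s);m=np.zeros(c["image"].shape[:2],np.uint8);cv2.drawContours(m,[k.reshape(-1,1,2)],-1,1,-1)
    ctr,wh,a=foot(c,k,z);ys,xs=np.nonzero(m);P=onz(c,np.c_[xs,ys],z)[:,:2]*1000-ctr
    u=np.array([np.cos(np.radians(a)),np.sin(np.radians(a))]);s_=P@u;t=P@[-u[1],u[0]]
    v=cv2.cvtColor(c["image"],cv2.COLOR_RGB2GRAY)[ys,xs]
    print(ctr.round(1),np.round(wh,1),round(float(a),1),"width/bright along axis",[(int(b),round(float(np.ptp(t[abs(s_-b)<5])),0),int(v[abs(s_-b)<5].mean())) for b in np.arange(-60,61,15)*wh[1]/140])
prof(w,(271,90),.02,dict(smax=90,vlo=60,vhi=255))
for s in((371,238),(215,233),(169,241)):prof(d["top"],s,.02)
for s in((366,162),(265,270)):prof(d["scene"],s,.02)
b=[]
for n,c,x0 in(("w",w,(221,20,100,140)),("t",d["top"],(341,215,65,45)),("t",d["top"],(195,212,45,40)),("s",d["scene"],(340,140,55,45)),("s",d["scene"],(240,240,50,60))):
    x,y,ww,h=x0;i=c["image"][y:y+h,x:x+ww,::-1];f=280/max(h,ww);i=cv2.resize(i,None,fx=f,fy=f,interpolation=3)
    i=cv2.copyMakeBorder(i,0,290-i.shape[0],0,260-min(260,i.shape[1]) ,0);b.append(i[:290,:260])
b.append(b[0]*0);cv2.imwrite("pics/crops.png",np.vstack([np.hstack(b[:3]),np.hstack(b[3:])]))
```

```text
[ 468.4 -342.4] [ 63.2 139.7] 67.3 width/bright along axis [(-59, 47.0, 131), (-44, 57.0, 189), (-29, 62.0, 197), (-14, 63.0, 197), (0, 63.0, 200), (14, 63.0, 202), (29, 61.0, 199), (44, 54.0, 199), (59, 40.0, 184)]
[ 469.2 -341.6] [ 62.4 140.3] 68.6 width/bright along axis [(-60, 41.0, 129), (-45, 57.0, 136), (-30, 60.0, 142), (-15, 62.0, 142), (0, 60.0, 146), (15, 62.0, 147), (30, 60.0, 143), (45, 51.0, 139), (60, 35.0, 124)]
[455.5 201.1] [ 57.1 106.6] 139.0 width/bright along axis [(-45, 40.0, 94), (-34, 52.0, 118), (-22, 55.0, 126), (-11, 55.0, 129), (0, 55.0, 131), (11, 57.0, 129), (22, 57.0, 128), (34, 49.0, 124), (45, 40.0, 111)]
[417.2 358.1] [51.8 76.5] 6.1 width/bright along axis [(-32, 41.0, 108), (-24, 48.0, 115), (-16, 52.0, 122), (-8, 52.0, 123), (0, 52.0, 126), (8, 52.0, 125), (16, 52.0, 120), (24, 52.0, 114), (32, 45.0, 105)]
[ 469.4 -346.7] [ 72.3 156.8] 73.8 width/bright along axis [(-67, 41.0, 169), (-50, 62.0, 161), (-33, 68.0, 154), (-16, 71.0, 155), (0, 71.0, 159), (16, 68.0, 150), (33, 63.0, 156), (50, 55.0, 132), (67, 37.0, 125)]
[453.6 199.1] [ 55.  117.1] 132.7 width/bright along axis [(-50, 43.0, 146), (-37, 51.0, 151), (-25, 53.0, 150), (-12, 53.0, 154), (0, 55.0, 152), (12, 55.0, 148), (25, 54.0, 139), (37, 49.0, 124), (50, 35.0, 111)]
```

View pics/crops.png

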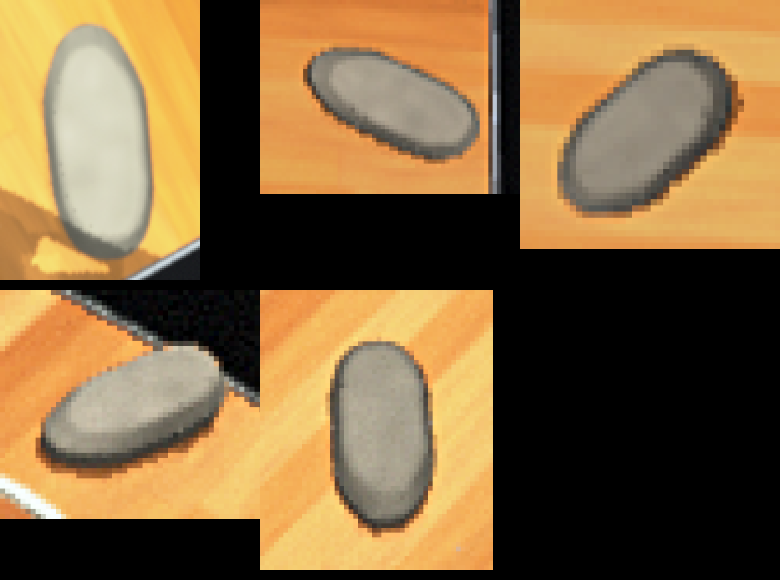

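Crops: the large stone's blunt end is at the bottom of the wrist view (right end in top), so thick end ≈ yaw −112°. The middle stone's thick end is still ambiguous, so I'll check it later from above. Next: grasp the large one.

```bash
python3 go.py .467 -.346 .10 68 10
python3 - <<'E'
from h import *;import pickle
d=pickle.load(open("c0.pkl","rb"))
# board height: centroid of board in both views; refine by plane sweep for agreement
cs=[(d["top"],np.array((292.729,234.703))),(d["scene"],np.array((325.42,199.72)))]
print(tri(cs[0][0],cs[0][1],cs[1][0],cs[1][1]))
E
```

```text
now [ 0.4079 -0.4067  0.2372] 60.31 q6 -0.46 | row: [ 0.269  0.087  0.457 -0.134]
(array([ 0.45633148, -0.06386109,  0.08642327]), np.float64(0.001232498344623018))
```

Request:
play_rows(steps=[1, 0.27, 0.09, 0.46, -0.134, 1, 0.27, 0.09, 0.46, -0.134, 1, 0.27, 0.09, 0.46, -0.134, 1, 0.27, 0.09, 0.46, -0.134, 1, 0.27, 0.09, 0.46, -0.134, 1, 0.27, 0.09, 0.46, -0.134, 1, 0.27, 0.09, 0.46, -0.134, 1, 0.27, 0.09, 0.46, -0.134, 1, 0.27, 0.09, 0.46, -0.134, 1, 0.27, 0.09, 0.46, -0.134])

```text
time: 2.15
position: [0.4666, -0.3519, 0.0984]
tool_rot: [0.831, 0.556, 0.0, -0.0]
ft_force: [0.4, -0.0, 0.7]
grip_width: 0.087
grip_force: 0.0
```

```bash
python3 - <<'E'
from rig import robot
from h import *;import pickle
c=robot.camera("wrist");pickle.dump(c,open("w1.pkl","wb"))
cv2.imwrite("pics/w1.png",c["image"][:,:,::-1])
E
python3 go.py .467 -.346 .006 68 6
```

```text
now [ 0.4661 -0.3497  0.0962] 67.66 q6 -0.45 | row: [ 0.021 -0.003  0.501 -0.01 ]
```

View pics/w1.png

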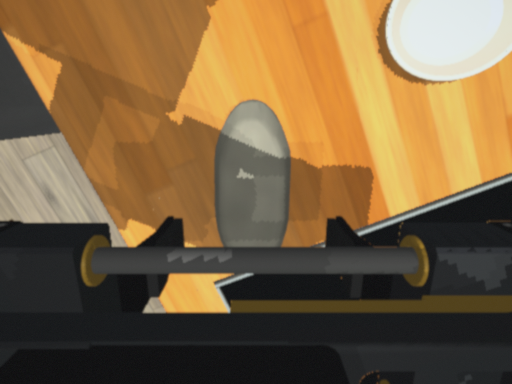

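The stone lies between the fingers (columns 217–290, fingers centred near 255), its thin end at the top of the picture. Descend and close.

Request:
play_rows(steps=[1, 0.02, 0, 0.5, 0, 1, 0.02, 0, 0.5, 0, 1, 0.02, 0, 0.5, 0, 1, 0.02, 0, 0.5, 0, 1, 0.02, 0, 0.5, 0, 1, 0.02, 0, 0.5, 0, 1, 0, 0, 0, 0, -1, 0, 0, 0, 0, -1, 0, 0, 0, 0, -1, 0, 0, 0, 0], grip_force=40)

```text
time: 3.2
position: [0.4679, -0.3496, 0.0103]
tool_rot: [0.831, 0.556, 0.0, 0.001]
ft_force: [-0.5, -0.2, 0.0]
grip_width: 0.0705
grip_force: 0.0
```

Request:
play_rows(steps=[-1, 0, 0, 0, 0, -1, 0, 0, 0, 0, -1, 0, 0, -0.1, 0, -1, 0, 0, -0.3, 0, -1, 0, 0, -0.7, 0, -1, 0, 0, -1, 0, -1, 0, 0, -1, 0, -1, 0, 0, -1, 0, -1, 0, 0, -1, 0, -1, 0, 0, -0.6, 0])

```text
time: 4.2
position: [0.4682, -0.3494, 0.1829]
tool_rot: [0.831, 0.556, 0.0, 0.002]
ft_force: [1.0, 0.0, -5.5]
grip_width: 0.0635
grip_force: 39.9
```

```bash
python3 - <<'E'
from rig import robot
import cv2,pickle
o=robot.get_obs();print(o["ft_force"],o["moment"],o["grip_width"],o["grip_force"],o["q"])
d={n:robot.camera(n) for n in("wrist","scene")}
pickle.dump(d,open("w2.pkl","wb"))
i=cv2.resize(d["scene"]["image"][40:200,280:440,::-1],(600,600));w=d["wrist"]["image"][:,128:384,::-1]
cv2.imwrite("pics/h2.png",cv2.hconcat([cv2.resize(i,(384,384)),w]))
E
python3 go.py .457 -.066 .2 68 11
```

```text
[ 1.02343636  0.03077408 -5.52201621] [-0.09633126 -0.10640551 -0.01331102] 0.06349669866164061 39.94693966718842 [-8.32592852e-01  5.19581774e-01  1.58024006e+00  5.01662136e-04
  1.03851659e+00 -4.40776050e-01]
now [ 0.469  -0.3503  0.1835] 67.54 q6 -0.44 | row: [ 0.784 -0.36  -0.05  -0.007]
```

View pics/h2.png

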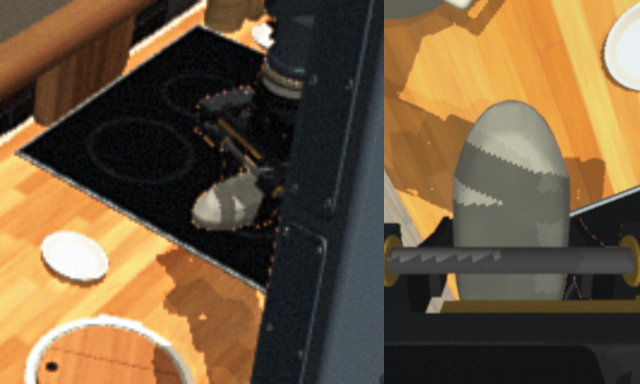

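Large stone held at 63.5 mm opening, lying level. I'll carry it over the crock at tool yaw 20° (thick end toward −160°), which leaves wrist range for the middle one either way round.

```bash
python3 go.py .4505 -.065 .17 20 12
```

```text
now [ 0.469  -0.3503  0.1835] 67.54 q6 -0.44 | row: [ 0.547 -0.607  0.037  0.691]
```

Request:
play_rows(steps=[-1, 0.3, -0.3, 0.04, 0.4, -1, 0.55, -0.61, 0.04, 0.69, -1, 0.55, -0.61, 0.04, 0.69, -1, 0.55, -0.61, 0.04, 0.69, -1, 0.55, -0.61, 0.04, 0.69, -1, 0.55, -0.61, 0.04, 0.69, -1, 0.55, -0.61, 0.04, 0.69, -1, 0.55, -0.61, 0.04, 0.69, -1, 0.55, -0.61, 0.04, 0.69, -1, 0.55, -0.61, 0.04, 0.69])

```text
time: 5.3
position: [0.4332, -0.1192, 0.1673]
tool_rot: [0.967, 0.254, -0.001, -0.001]
ft_force: [1.7, -0.1, -5.4]
grip_width: 0.0637
grip_force: 39.9
```

```bash
python3 go.py .4505 -.065 .15 20 8
```

```text
now [ 0.4332 -0.1192  0.1673] 29.47 q6 0.54 | row: [ 0.162 -0.174  0.072  0.207]
```

Request:
play_rows(steps=[-1, 0.16, -0.17, 0.05, 0.2, -1, 0.16, -0.17, 0.05, 0.2, -1, 0.16, -0.17, 0.05, 0.2, -1, 0.16, -0.17, 0.05, 0.2, -1, 0.16, -0.17, 0.05, 0.2, -1, 0.16, -0.17, 0.05, 0.2, -1, 0.16, -0.17, 0.05, 0.2, -1, 0, 0, 0.05, 0, -1, 0, 0, 0, 0, -1, 0, 0, 0, 0])

```text
time: 6.3
position: [0.4485, -0.0742, 0.1561]
tool_rot: [0.982, 0.188, -0.0, -0.0]
ft_force: [0.0, 0.3, -5.9]
grip_width: 0.0636
grip_force: 39.9
```

```bash
python3 - <<'E'
from rig import robot
from h import *;import pickle
o=robot.get_obs();print(o["ft_force"],o["moment"])
d={n:robot.camera(n) for n in("wrist","top","scene")}
pickle.dump(d,open("w3.pkl","wb"))
cv2.imwrite("pics/h3.png",cv2.hconcat([cv2.resize(d["scene"]["image"][130:260,250:400,::-1],(400,347)),cv2.resize(d["top"]["image"][180:310,220:370,::-1],(400,347))]))
E
python3 go.py .4505 -.065 .108 20 8
```

```text
[ 0.01014587  0.34836251 -5.91759077] [-0.00129457  0.00362127 -0.01670201]
now [ 0.4488 -0.0743  0.1565] 21.63 q6 0.78 | row: [ 0.02  -0.034  0.202  0.036]
```

View pics/h3.png

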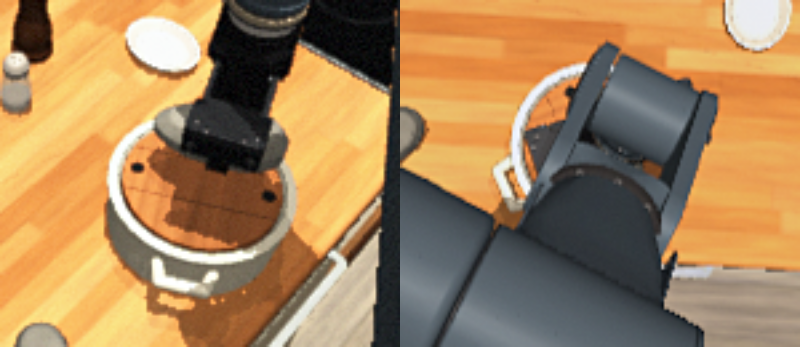

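Stone is held level over the board (scene view, stone around (150–285,125) of the crop), crock below. Lower it.

Request:
play_rows(steps=[-1, 0.02, -0.035, 0.2, 0.036, -1, 0.02, -0.035, 0.2, 0.036, -1, 0.02, -0.035, 0.2, 0.036, -1, 0.02, -0.035, 0.2, 0.036, -1, 0.02, -0.035, 0.2, 0.036, -1, 0.02, -0.035, 0.2, 0.036, -1, 0.02, -0.035, 0.2, 0.036, -1, 0.02, -0.035, 0.2, 0.036, -1, 0, 0, 0.05, 0, -1, 0, 0, 0, 0])

```text
time: 7.45
position: [0.4502, -0.0644, 0.1067]
tool_rot: [0.985, 0.174, -0.0, -0.0]
ft_force: [-0.4, -0.1, -5.7]
grip_width: 0.0636
grip_force: 39.9
```

```bash
python3 go.py .4505 -.065 .098 20 5;python3 -c "
from rig import robot
print(robot.get_obs()['ft_force'])"
```

```text
now [ 0.4502 -0.0644  0.1067] 20.0 q6 0.83 | row: [0.    0.004 0.058 0.   ]
[-0.38438085 -0.11787478 -5.67860417]
```

Request:
play_rows(steps=[-1, 0, 0, 0.06, 0, -1, 0, 0, 0.06, 0, -1, 0, 0, 0.06, 0, -1, 0, 0, 0.06, 0, -1, 0, 0, 0.06, 0, -1, 0, 0, 0.05, 0, -1, 0, 0, 0, 0, -1, 0, 0, 0, 0, -1, 0, 0, 0, 0, -1, 0, 0, 0, 0])

```text
time: 8.45
position: [0.4507, -0.0647, 0.0968]
tool_rot: [0.985, 0.174, 0.0, 0.0]
ft_force: [0.9, -0.5, 0.9]
grip_width: 0.0636
grip_force: 39.9
```

Request:
play_rows(steps=[0.7, 0, 0, 0, 0, 0.7, 0, 0, 0, 0, 0.8, 0, 0, 0, 0, 0.9, 0, 0, 0, 0, 1, 0, 0, -0.2, 0, 1, 0, 0, -0.5, 0, 1, 0, 0, -1, 0, 1, 0, 0, -1, 0, 1, 0, 0, -1, 0, 1, 0, 0, -1, 0])

```text
time: 9.45
position: [0.4499, -0.0643, 0.2391]
tool_rot: [0.985, 0.174, 0.0, 0.0]
ft_force: [-0.1, 0.2, 0.6]
grip_width: 0.0868
grip_force: 0.0
```

```bash
python3 go.py .42 .15 .24 136 20
```

```text
now [ 0.4499 -0.0643  0.2391] 20.0 q6 0.83 | row: [ 3.970e-01 -1.670e-01 -1.000e-03 -1.012e+00]
```

```bash
python3 go.py .5 .155 .23 133 20
```

```text
now [ 0.4499 -0.0643  0.2391] 20.0 q6 0.83 | row: [ 0.442 -0.027  0.015 -0.986]
```

Request:
play_rows(steps=[1, 0.44, -0.03, 0.015, -0.99, 1, 0.44, -0.03, 0.015, -0.99, 1, 0.44, -0.03, 0.015, -0.99, 1, 0.44, -0.03, 0.015, -0.99, 1, 0.44, -0.03, 0.015, -0.99, 1, 0.44, -0.03, 0.015, -0.99, 1, 0.44, -0.03, 0.015, -0.99, 1, 0.44, -0.03, 0.015, -0.99, 1, 0.44, -0.03, 0.015, -0.99, 1, 0.44, -0.03, 0.015, -0.99])

```text
time: 10.45
position: [0.533, 0.0324, 0.2333]
tool_rot: [0.783, 0.622, 0.0, 0.0]
ft_force: [-0.3, -0.1, 0.2]
grip_width: 0.0871
grip_force: 0.0
```

Request:
play_rows(steps=[1, 0.44, -0.03, 0.015, -0.99, 1, 0.44, -0.03, 0.015, -0.99, 1, 0.44, -0.03, 0.015, -0.99, 1, 0.44, -0.03, 0.015, -0.99, 1, 0.44, -0.03, 0.015, -0.99, 1, 0.44, -0.03, 0.015, -0.99, 1, 0.44, -0.03, 0.015, -0.99, 1, 0.44, -0.03, 0.015, -0.99, 1, 0.44, -0.03, 0.015, -0.99, 1, 0, 0, 0, 0])

```text
time: 11.45
position: [0.5049, 0.1451, 0.2291]
tool_rot: [0.439, 0.898, -0.0, -0.001]
ft_force: [-0.1, 0.5, -0.0]
grip_width: 0.0872
grip_force: 0.0
```

```bash
cat >> h.py <<'E'
def prof(c,s,z,**par):
    k=blob(grey(c,**par),s);m=np.zeros(c["image"].shape[:2],np.uint8);cv2.drawContours(m,[k.reshape(-1,1,2)],-1,1,-1)
    ctr,wh,a=foot(c,k,z);ys,xs=np.nonzero(m);P=onz(c,np.c_[xs,ys],z)[:,:2]*1000-ctr
    u=np.array([np.cos(np.radians(a)),np.sin(np.radians(a))]);s_=P@u;t=P@[-u[1],u[0]]
    print(cen(k).round(1),ctr.round(1),np.round(wh,1),round(float(a),1),"widths along axis",[(int(b),round(float(np.ptp(t[abs(s_-b)<4])),0)) for b in np.arange(-60,61,15)*wh[1]/140])
E
python3 - <<'E'
from rig import robot
from h import *;import pickle
d={n:robot.camera(n) for n in("wrist","top","scene")}
pickle.dump(d,open("w4.pkl","wb"))
o,r=None,None
K,R,t=cam(d["wrist"]);P=K@(R@np.array([.454,.2,.02])+t);s=P[:2]/P[2];print(s,robot.get_obs()["position"])
x,y=(int(v) for v in s)
cv2.imwrite("pics/h4.png",cv2.hconcat([cv2.resize(d["wrist"]["image"][max(0,y-80):y+80,x-80:x+80,::-1],(400,400)),cv2.resize(d["scene"]["image"][120:280,250:410,::-1],(400,400))]))
for v in (90,110): prof(d["wrist"],s,.02,smax=v,vlo=50,vhi=255)
E
```

```text
[249.3756494  107.09049149] [0.50684915 0.1437729  0.22930634]
[249.1 105.7] [453.6 199.9] [ 58.6 111. ] 135.5 widths along axis [(-47, 42.0), (-35, 53.0), (-23, 58.0), (-11, 58.0), (0, 58.0), (11, 58.0), (23, 57.0), (35, 51.0), (47, 38.0)]
[249.1 105.6] [453.6 199.6] [ 59.5 111.7] 135.5 widths along axis [(-47, 43.0), (-35, 54.0), (-23, 58.0), (-11, 59.0), (0, 59.0), (11, 59.0), (23, 58.0), (35, 52.0), (47, 39.0)]
```

View pics/h4.png

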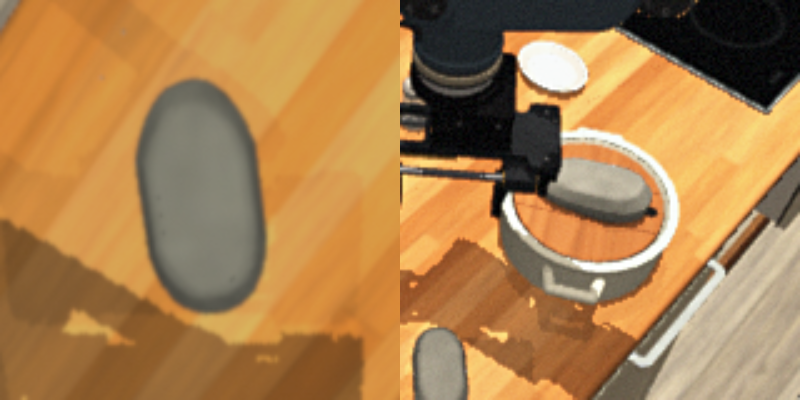

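Thick (wide) end of the middle stone is at the bottom of the crop, i.e. toward −44.5°; all three views agree (42 vs 38 mm wide). The large stone sits flat on the board. Grasp the middle at tool yaw 135.5°, so thick lies at tool −x.

```bash
python3 go.py .451 .203 .09 135.5 10;python3 - <<'E'
from h import *;import pickle
d=pickle.load(open("w4.pkl","rb"));K,R,t=cam(d["scene"])
for p in((.457,-.0627,.087),):
    q=K@(R@np.array(p)+t);print(q[:2]/q[2])
k=blob(grey(d["scene"],smax=60,vlo=60,vhi=175),(500-0 if 0 else 493//1,0)) if 0 else None
E
```

```text
now [0.5068 0.1438 0.2293] 127.67 q6 -0.59 | row: [ 0.271 -0.01   0.464 -0.137]
[324.84446287 199.62066592]
```

Request:
play_rows(steps=[1, 0.27, -0.01, 0.46, -0.137, 1, 0.27, -0.01, 0.46, -0.137, 1, 0.27, -0.01, 0.46, -0.137, 1, 0.27, -0.01, 0.46, -0.137, 1, 0.27, -0.01, 0.46, -0.137, 1, 0.27, -0.01, 0.46, -0.137, 1, 0.27, -0.01, 0.46, -0.137, 1, 0.27, -0.01, 0.46, -0.137, 1, 0.27, -0.01, 0.46, -0.137, 1, 0.27, -0.01, 0.46, -0.137])

```text
time: 12.6
position: [0.4517, 0.2026, 0.0906]
tool_rot: [0.379, 0.926, 0.0, 0.001]
ft_force: [0.1, -0.4, 0.4]
grip_width: 0.0873
grip_force: 0.0
```

Request:
play_rows(steps=[1, 0, 0, 0.4, 0, 1, 0, 0, 0.4, 0, 1, 0, 0, 0.4, 0, 1, 0, 0, 0.4, 0, 1, 0, 0, 0.2, 0, 1, 0, 0, 0.1, 0, 1, 0, 0, 0, 0, 1, 0, 0, 0, 0, 1, 0, 0, 0, 0, 1, 0, 0, 0, 0])

```text
time: 13.6
position: [0.4511, 0.203, 0.0344]
tool_rot: [0.378, 0.926, 0.0, 0.0]
ft_force: [0.8, -0.1, 0.3]
grip_width: 0.087
grip_force: 0.0
```

```bash
python3 go.py .451 .203 .004 135.5 3
```

```text
now [0.4511 0.203  0.0344] 135.62 q6 -0.6 | row: [ 0.    -0.001  0.338  0.007]
```

Request:
play_rows(steps=[1, 0, 0, 0.3, 0, 1, 0, 0, 0.3, 0, 1, 0, 0, 0.3, 0, 1, 0, 0, 0.1, 0, 1, 0, 0, 0, 0, 1, 0, 0, 0, 0, -1, 0, 0, 0, 0, -1, 0, 0, 0, 0, -1, 0, 0, 0, 0, -1, 0, 0, 0, 0], grip_force=35)

```text
time: 14.6
position: [0.4509, 0.203, 0.0042]
tool_rot: [0.378, 0.926, 0.0, 0.0]
ft_force: [0.4, 0.1, 0.1]
grip_width: 0.0629
grip_force: 0.0
```

Request:
play_rows(steps=[-1, 0, 0, 0, 0, -1, 0, 0, 0, 0, -1, 0, 0, -0.1, 0, -1, 0, 0, -0.3, 0, -1, 0, 0, -0.7, 0, -1, 0, 0, -1, 0, -1, 0, 0, -1, 0, -1, 0, 0, -1, 0, -1, 0, 0, -1, 0, -1, 0, 0, -1, 0])

```text
time: 15.6
position: [0.4494, 0.2026, 0.1882]
tool_rot: [0.378, 0.926, -0.001, -0.001]
ft_force: [0.0, -0.2, -4.8]
grip_width: 0.0597
grip_force: 35.0
```

Run:
```python
from rig import robot
from h import *;import pickle
d={n:robot.camera(n) for n in("top","scene")};pickle.dump(d,open("w5.pkl","wb"))
for n in d:
    K,R,t=cam(d[n]);P=K@(R@np.array([.457,-.0627,.12])+t);s=P[:2]/P[2]
    try: prof(d[n],s,.107)
    except Exception as e: print(n,s,e)
cv2.imwrite("pics/h5.png",cv2.hconcat([cv2.resize(d["top"]["image"][180:290,230:360,::-1],(400,338)),cv2.resize(d["scene"]["image"][150:260,260:390,::-1],(400,338))]))
```

```text
[292.7 234.1] [458.6 -61. ] [ 62.2 137.7] 20.6 widths along axis [(-59, 44.0), (-44, 54.0), (-29, 61.0), (-14, 62.0), (0, 60.0), (14, 62.0), (29, 58.0), (44, 52.0), (59, 35.0)]
scene [326.80314721 192.64118127] 'NoneType' object has no attribute 'reshape'
```

View pics/h5.png

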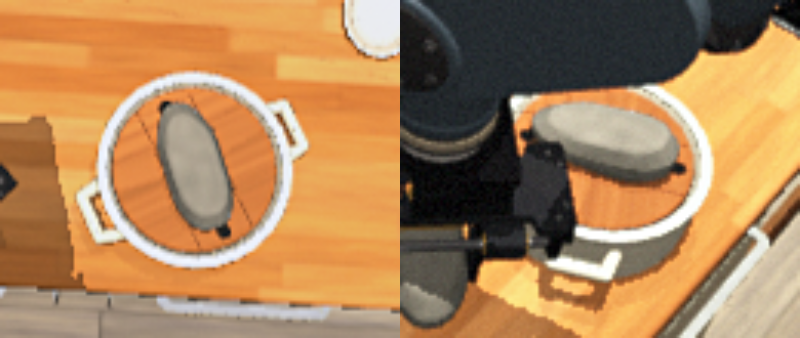

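Large stone sits centred (top: contour centre within ~2 mm of the board's) with its axis at 20.5°. Carry the middle over.

```bash
python3 go.py .4573 -.062 .175 200.4 17
```

```text
now [0.4528 0.2035 0.1906] 135.63 q6 -0.6 | row: [-0.141 -0.531  0.031 -0.665]
```

Request:
play_rows(steps=[-1, -0.14, -0.53, 0.03, -0.665, -1, -0.14, -0.53, 0.03, -0.665, -1, -0.14, -0.53, 0.03, -0.665, -1, -0.14, -0.53, 0.03, -0.665, -1, -0.14, -0.53, 0.03, -0.665, -1, -0.14, -0.53, 0.03, -0.665, -1, -0.14, -0.53, 0.03, -0.665, -1, -0.14, -0.53, 0.03, -0.665, -1, -0.14, -0.53, 0.03, -0.665, -1, -0.14, -0.53, 0.03, -0.665])

```text
time: 16.7
position: [0.4141, 0.0448, 0.1766]
tool_rot: [0.053, 0.999, 0.0, -0.002]
ft_force: [-0.5, 0.7, -5.6]
grip_width: 0.0596
grip_force: 35.0
```

Request:
play_rows(steps=[-1, -0.14, -0.53, 0.03, -0.665, -1, -0.14, -0.53, 0.03, -0.665, -1, -0.14, -0.53, 0.03, -0.665, -1, -0.14, -0.53, 0.03, -0.665, -1, -0.14, -0.53, 0.03, -0.665, -1, -0.14, -0.53, 0.03, -0.665, -1, -0.14, -0.53, 0.03, -0.665, -1, 0, 0, 0, 0, -1, 0, 0, 0, 0, -1, 0, 0, 0, 0])

```text
time: 17.7
position: [0.4532, -0.0609, 0.1709]
tool_rot: [-0.177, 0.984, 0.001, -0.001]
ft_force: [0.6, 0.7, -4.1]
grip_width: 0.0597
grip_force: 35.0
```

```bash
python3 go.py .4573 -.062 .150 200.4 5
```

```text
now [ 0.4532 -0.0609  0.1709] 200.36 q6 -2.31 | row: [-0.023 -0.016  0.139 -0.001]
```

Request:
play_rows(steps=[-1, -0.03, -0.02, 0.14, 0, -1, -0.03, -0.02, 0.14, 0, -1, -0.03, -0.02, 0.14, 0, -1, -0.02, -0.01, 0.14, 0, -1, -0.01, -0.01, 0.14, 0, -1, 0, 0, 0.03, 0, -1, 0, 0, 0, 0, -1, 0, 0, 0, 0, -1, 0, 0, 0, 0, -1, 0, 0, 0, 0], grip_force=18)

```text
time: 18.7
position: [0.4592, -0.0631, 0.15]
tool_rot: [-0.177, 0.984, -0.0, 0.0]
ft_force: [-0.3, 0.3, -4.9]
grip_width: 0.0598
grip_force: 18.0
```

```bash
python3 go.py .4573 -.062 .142 200.4 5; python3 -c "
from rig import robot
o=robot.get_obs();print(o['ft_force'],o['moment'])"
```

```text
now [ 0.4592 -0.0631  0.15  ] 200.39 q6 -2.3 | row: [ 0.01   0.011  0.053 -0.   ]
[-0.32941149  0.33584046 -4.91685989] [ 0.07881819 -0.06951888  0.00501915]
```

Request:
play_rows(steps=[-1, 0.03, 0.02, 0.05, 0, -1, 0.02, 0.02, 0.05, 0, -1, 0, 0, 0.05, 0, -1, 0, 0, 0.05, 0, -1, 0, 0, 0.05, 0, -1, 0, 0, 0.05, 0, -1, 0, 0, 0.05, 0, -1, 0, 0, 0, 0, -1, 0, 0, 0, 0, -1, 0, 0, 0, 0], grip_force=12)

```text
time: 19.7
position: [0.4574, -0.0624, 0.1394]
tool_rot: [-0.177, 0.984, -0.0, 0.0]
ft_force: [-0.5, -0.2, -3.2]
grip_width: 0.0601
grip_force: 12.0
```

Contact has begun (−4.9 → −3.2 N). Continue gently.

Request:
play_rows(steps=[-1, 0, 0, 0.04, 0, -1, 0, 0, 0.04, 0, -1, 0, 0, 0.04, 0, -1, 0, 0, 0.04, 0, -1, 0, 0, 0.04, 0, -1, 0, 0, 0, 0, -1, 0, 0, 0, 0, -1, 0, 0, 0, 0, -1, 0, 0, 0, 0, -1, 0, 0, 0, 0], grip_force=9)

```text
time: 20.7
position: [0.4576, -0.0625, 0.1334]
tool_rot: [-0.177, 0.984, -0.0, 0.0]
ft_force: [2.2, 0.3, -1.8]
grip_width: 0.0596
grip_force: 9.0
```

Run:
```python
from rig import robot
from h import *
o=robot.get_obs();print(o['ft_force'],o['moment'])
c=robot.camera("scene");cv2.imwrite("pics/h6.png",cv2.resize(c["image"][130:250,260:400,::-1],(700,600),interpolation=2))
```

```text
[ 2.23179958  0.31273142 -1.80419035] [ 0.09986664 -0.36811941  0.04322934]
```

View pics/h6.png

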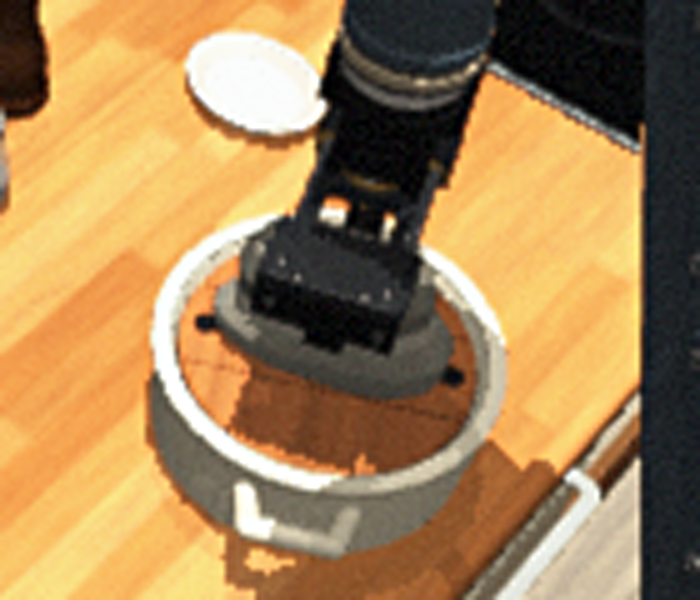

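The middle stone rests on the large one, gripper blocking detail (stones near (330,320)); a sideways 2 N shows the leading end bearing on the slope. Soften the grip and go a bit lower.

Request:
play_rows(steps=[-1, 0, 0, 0, 0, -1, 0, 0, 0.03, 0, -1, 0, 0, 0.03, 0, -1, 0, 0, 0.03, 0, -1, 0, 0, 0.03, 0, -1, 0, 0, 0, 0, -1, 0, 0, 0, 0, -1, 0, 0, 0, 0, -1, 0, 0, 0, 0, -1, 0, 0, 0, 0], grip_force=6)

```text
time: 21.75
position: [0.4576, -0.0626, 0.1298]
tool_rot: [-0.177, 0.984, -0.0, 0.0]
ft_force: [3.5, 0.3, 0.8]
grip_width: 0.06
grip_force: 6.0
```

Run:
```python
from rig import robot
o=robot.get_obs();print(o['ft_force'],o['moment'])
```

```text
[3.53117463 0.25607695 0.8010193 ] [ 0.0799238  -0.47565284  0.02888291]
```

Request:
play_rows(steps=[-1, 0, 0, 0, 0, -1, 0, 0, 0, 0, 0.45, 0, 0, 0, 0, 0.5, 0, 0, 0, 0, 0.6, 0, 0, 0, 0, 0.7, 0, 0, 0, 0, 0.8, 0, 0, 0, 0, 0.9, 0, 0, 0, 0, 1, 0, 0, 0, 0, 1, 0, 0, 0, 0], grip_force=3)

```text
time: 22.75
position: [0.4573, -0.0624, 0.1297]
tool_rot: [-0.177, 0.984, 0.0, -0.0]
ft_force: [0.3, -0.2, 0.1]
grip_width: 0.0859
grip_force: 0.0
```

Request:
play_rows(steps=[1, 0, 0, -0.1, 0, 1, 0, 0, -0.3, 0, 1, 0, 0, -0.6, 0, 1, 0, 0, -1, 0, 1, 0, 0, -1, 0, 1, 0, 0, -0.5, 0, 1, 0.5, 0.6, 0, 0.8, 1, 0.5, 0.6, 0, 0.8, 1, 0.5, 0.6, 0, 0.8, 1, 0.5, 0.6, 0, 0.8])

```text
time: 23.75
position: [0.3816, -0.0062, 0.2354]
tool_rot: [-0.016, 1.0, -0.0, 0.0]
ft_force: [-0.4, 0.5, -0.2]
grip_width: 0.0872
grip_force: 0.0
```

```bash
python3 go.py .345 .30 .25 60 20;  python3 go.py .35 .34 .25 0 20;  python3 go.py .35 .34 .25 180 20
```

```text
now [ 0.3816 -0.0062  0.2354] 181.83 q6 -1.91 | row: [ 0.556  0.285 -0.024  1.063]
now [ 0.3816 -0.0062  0.2354] 181.83 q6 -1.91 | row: [-0.89   0.137 -0.024 -1.555]
now [ 0.3816 -0.0062  0.2354] 181.83 q6 -1.91 | row: [ 0.043  0.578 -0.024  0.016]
```

```bash
python3 go.py .4965 .366 .23 186.3 14
```

```text
now [ 0.3816 -0.0062  0.2354] 181.83 q6 -1.91 | row: [-0.333  0.866  0.013 -0.056]
```

Request:
play_rows(steps=[1, -0.33, 0.87, 0.01, -0.05, 1, -0.33, 0.87, 0.01, -0.05, 1, -0.33, 0.87, 0.01, -0.05, 1, -0.33, 0.87, 0.01, -0.05, 1, -0.33, 0.87, 0.01, -0.05, 1, -0.33, 0.87, 0.01, -0.05, 1, -0.33, 0.87, 0.01, -0.05, 1, -0.33, 0.87, 0.01, -0.05, 1, -0.33, 0.87, 0.01, -0.05, 1, -0.33, 0.87, 0.01, -0.05])

```text
time: 24.75
position: [0.4662, 0.2608, 0.2325]
tool_rot: [-0.043, 0.999, 0.0, 0.0]
ft_force: [-0.7, -0.4, -0.5]
grip_width: 0.0871
grip_force: 0.0
```

Request:
play_rows(steps=[1, -0.33, 0.87, 0.01, -0.05, 1, -0.33, 0.87, 0.01, -0.05, 1, -0.33, 0.87, 0.01, -0.05, 1, 0, 0, 0, 0, 1, 0, 0, 0, 0, 1, 0, 0, 0, 0, 1, 0, 0, 0, 0, 1, 0, 0, 0, 0, 1, 0, 0, 0, 0, 1, 0, 0, 0, 0])

```text
time: 25.75
position: [0.4885, 0.34, 0.2309]
tool_rot: [-0.05, 0.999, -0.0, -0.0]
ft_force: [0.4, 0.1, 0.3]
grip_width: 0.0869
grip_force: 0.0
```

```bash
python3 - <<'E'
from rig import robot
from h import *;import pickle
d={n:robot.camera(n) for n in("wrist","top","scene")};pickle.dump(d,open("w7.pkl","wb"))
K,R,t=cam(d["wrist"]);P=K@(R@np.array([.4165,.357,.02])+t);s=P[:2]/P[2];print(s)
for v in (90,): prof(d["wrist"],s,.018,smax=v,vlo=50,vhi=255)
K,R,t=cam(d["top"]);P=K@(R@np.array([.457,-.0627,.15])+t);s=P[:2]/P[2];print(s)
prof(d["top"],s,.107)
cv2.imwrite("pics/h7.png",cv2.hconcat([cv2.resize(d["top"]["image"][190:280,240:345,::-1],(400,343)),cv2.resize(d["scene"]["image"][140:245,270:392,::-1],(400,343))]))
E
python3 go.py .4165 .357 .09 186.3 10
```

```text
[273.68489803 110.83313215]
[272.9 109.2] [415.7 355.6] [56.7 81. ] 8.0 widths along axis [(-34, 43.0), (-26, 53.0), (-17, 56.0), (-8, 57.0), (0, 56.0), (8, 56.0), (17, 56.0), (26, 54.0), (34, 45.0)]
[294.15246744 232.41200408]
[292.8 233.6] [459.1 -62.3] [ 65.8 137.5] 19.8 widths along axis [(-58, 44.0), (-44, 53.0), (-29, 61.0), (-14, 63.0), (0, 64.0), (14, 65.0), (29, 64.0), (44, 55.0), (58, 41.0)]
now [0.4885 0.3402 0.2308] 185.77 q6 -1.25 | row: [ 0.233  0.081  0.469 -0.009]
```

View pics/h7.png

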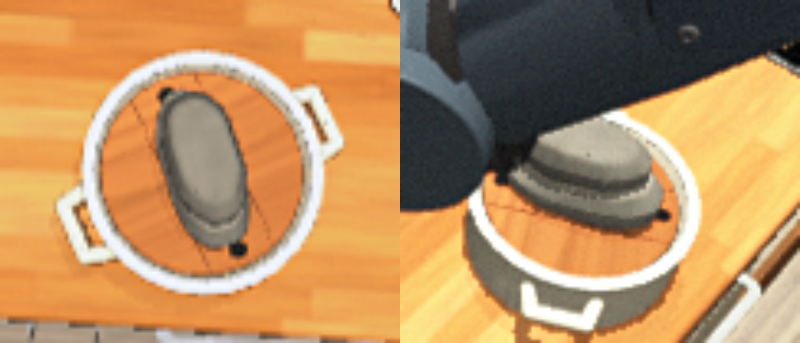

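Middle stone sits on the large one, aligned, its top looking level (top crop: middle centred near (204,155), large's lower end at (222,235)). Small stone measured at (0.416, 0.356), axis 7°. Grasp it, while measuring the middle's top face.

```bash
python3 go.py .416 .3565 .09 187 10
python3 - <<'E'
from h import *;import pickle
d=pickle.load(open("w7.pkl","rb"));c=d["top"]
print(onz(c,(293.6,230.7),.155))
g=cv2.cvtColor(c["image"],cv2.COLOR_RGB2GRAY)
m=grey(c);n,l=cv2.connectedComponents(m);k=(l==l[233,293]);print(np.percentile(g[k],[5,20,40,60,80,95]))
for th in(100,110,120,130):
    mm=((k&(cv2.GaussianBlur(g,(3,3),0)>th))).astype(np.uint8);q=blob(mm,(293,229))
    if q is not None: print(th,cen(q),foot(c,q,.165))
E
```

```text
now [0.4885 0.3402 0.2308] 185.77 q6 -1.25 | row: [ 0.234  0.08   0.469 -0.021]
[[ 0.46165333 -0.06033447  0.155     ]]
[ 76.  98. 125. 149. 153. 158.]
100 [294.27311436 233.60492701] (array([453.04544067, -62.16909409]), [54.20124435424805, 128.5283203125], np.float32(14.359381))
110 [294.27626318 233.33333333] (array([449.69827271, -63.30128479]), [49.49818801879883, 120.46409606933594], np.float32(18.122063))
120 [293.60643678 230.40965517] (array([460.15930176, -59.97912598]), [46.663333892822266, 96.98289489746094], np.float32(20.578682))
130 [293.4246646  229.88183695] (array([461.10693359, -59.70523071]), [44.592464447021484, 93.11224365234375], np.float32(21.03245))
```

Request:
play_rows(steps=[1, 0.23, 0.08, 0.47, -0.02, 1, 0.23, 0.08, 0.47, -0.02, 1, 0.23, 0.08, 0.47, -0.02, 1, 0.23, 0.08, 0.47, -0.02, 1, 0.23, 0.08, 0.47, -0.02, 1, 0.23, 0.08, 0.47, -0.02, 1, 0.23, 0.08, 0.47, -0.02, 1, 0.23, 0.08, 0.47, -0.02, 1, 0.23, 0.08, 0.47, -0.02, 1, 0.23, 0.08, 0.47, -0.02])

```text
time: 26.9
position: [0.4172, 0.3568, 0.0893]
tool_rot: [-0.06, 0.998, 0.0, 0.0]
ft_force: [-0.0, 1.0, -0.4]
grip_width: 0.087
grip_force: 0.0
```

Request:
play_rows(steps=[1, 0, 0, 0.2, 0, 1, 0, 0, 0.2, 0, 1, 0, 0, 0.2, 0, 1, 0, 0, 0, 0, 1, 0, 0, 0, 0, 1, 0, 0, 0, 0, 1, 0, 0, 0, 0, 1, 0, 0, 0, 0, 1, 0, 0, 0, 0, 1, 0, 0, 0, 0])

```text
time: 27.9
position: [0.4173, 0.3567, 0.0719]
tool_rot: [-0.06, 0.998, 0.0, 0.0]
ft_force: [-0.3, 1.2, 0.1]
grip_width: 0.087
grip_force: 0.0
```

```bash
python3 go.py .416 .3565 .003 187 7
```

```text
now [0.4173 0.3567 0.0719] 186.93 q6 -1.19 | row: [ 0.006  0.     0.328 -0.002]
```

Request:
play_rows(steps=[1, 0.01, 0, 0.4, 0, 1, 0.01, 0, 0.4, 0, 1, 0.01, 0, 0.4, 0, 1, 0, 0, 0.4, 0, 1, 0, 0, 0.4, 0, 1, 0, 0, 0.28, 0, 1, 0, 0, 0, 0, 1, 0, 0, 0, 0, 1, 0, 0, 0, 0, -1, 0, 0, 0, 0], grip_force=25)

```text
time: 28.9
position: [0.4168, 0.3567, 0.004]
tool_rot: [-0.06, 0.998, 0.0, 0.001]
ft_force: [0.4, 0.3, 0.6]
grip_width: 0.0838
grip_force: 0.0
```

Request:
play_rows(steps=[-1, 0, 0, 0, 0, -1, 0, 0, 0, 0, -1, 0, 0, 0, 0, -1, 0, 0, 0, 0, -1, 0, 0, 0, 0, -1, 0, 0, -0.1, 0, -1, 0, 0, -0.5, 0, -1, 0, 0, -1, 0, -1, 0, 0, -1, 0, -1, 0, 0, -1, 0])

```text
time: 29.9
position: [0.4156, 0.3561, 0.1119]
tool_rot: [-0.06, 0.998, -0.0, -0.001]
ft_force: [-0.3, 0.8, -3.1]
grip_width: 0.0578
grip_force: 25.0
```

Request:
play_rows(steps=[-1, 0, 0, -1, 0, -1, 0, 0, -1, 0, -1, 0, 0, -1, 0, -1, 0, 0, -0.6, 0, -1, 0, 0, 0, 0, -1, 0, 0, 0, 0, -1, 0, 0, 0, 0, -1, 0, 0, 0, 0, -1, 0, 0, 0, 0, -1, 0, 0, 0, 0])

```text
time: 30.9
position: [0.4161, 0.3563, 0.2186]
tool_rot: [-0.06, 0.998, -0.0, -0.001]
ft_force: [0.3, -0.9, -3.5]
grip_width: 0.058
grip_force: 25.0
```

```bash
python3 go.py .4615 -.060 .21 200.5 18
```

```text
now [0.4161 0.3563 0.2186] 186.92 q6 -1.19 | row: [ 0.096 -0.771  0.016 -0.132]
```

Request:
play_rows(steps=[-1, 0.1, -0.77, 0.015, -0.13, -1, 0.1, -0.77, 0.015, -0.13, -1, 0.1, -0.77, 0.015, -0.13, -1, 0.1, -0.77, 0.015, -0.13, -1, 0.1, -0.77, 0.015, -0.13, -1, 0.1, -0.77, 0.015, -0.13, -1, 0.1, -0.77, 0.015, -0.13, -1, 0.1, -0.77, 0.015, -0.13, -1, 0.1, -0.77, 0.015, -0.13, -1, 0.1, -0.77, 0.015, -0.13])

```text
time: 31.9
position: [0.4282, 0.1231, 0.2149]
tool_rot: [-0.125, 0.992, 0.0, 0.0]
ft_force: [0.6, 0.1, -3.2]
grip_width: 0.0571
grip_force: 25.0
```

Request:
play_rows(steps=[-1, 0.1, -0.77, 0.015, -0.13, -1, 0.1, -0.77, 0.015, -0.13, -1, 0.1, -0.77, 0.015, -0.13, -1, 0.1, -0.77, 0.015, -0.13, -1, 0.1, -0.77, 0.015, -0.13, -1, 0.1, -0.77, 0.015, -0.13, -1, 0.1, -0.77, 0.015, -0.13, -1, 0.1, -0.77, 0.015, -0.13, -1, 0, 0, 0, 0, -1, 0, 0, 0, 0])

```text
time: 32.9
position: [0.4589, -0.0599, 0.2112]
tool_rot: [-0.176, 0.984, 0.0, -0.0]
ft_force: [-1.6, 0.6, -2.5]
grip_width: 0.0577
grip_force: 25.0
```

```bash
python3 go.py .4615 -.060 .180 200.5 8
```

```text
now [ 0.4589 -0.0599  0.2112] 200.24 q6 -2.3 | row: [-0.01  -0.004  0.13  -0.006]
```

Request:
play_rows(steps=[-1, 0, 0, 0.13, 0, -1, 0, 0, 0.13, 0, -1, 0, 0, 0.13, 0, -1, 0, 0, 0.13, 0, -1, 0, 0, 0.13, 0, -1, 0, 0, 0.13, 0, -1, 0, 0, 0.13, 0, -1, 0, 0, 0.1, 0, -1, 0, 0, 0, 0, -1, 0, 0, 0, 0])

```text
time: 33.9
position: [0.4591, -0.0597, 0.1809]
tool_rot: [-0.177, 0.984, 0.0, -0.0]
ft_force: [-0.4, -0.8, -3.0]
grip_width: 0.058
grip_force: 25.0
```

```bash
python3 go.py .4615 -.060 .172 200.5 5
```

```text
now [ 0.4591 -0.0597  0.1809] 200.33 q6 -2.3 | row: [-0.014 -0.007  0.06  -0.006]
```

Request:
play_rows(steps=[-1, -0.04, -0.01, 0.03, 0, -1, -0.04, -0.01, 0.03, 0, -1, -0.03, -0.01, 0.03, 0, -1, 0, 0, 0.04, 0, -1, 0, 0, 0.04, 0, -1, 0, 0, 0.04, 0, -1, 0, 0, 0.04, 0, -1, 0, 0, 0.03, 0, -1, 0, 0, 0, 0, -1, 0, 0, 0, 0], grip_force=15)

```text
time: 34.9
position: [0.4625, -0.0594, 0.1726]
tool_rot: [-0.177, 0.984, 0.0, -0.0]
ft_force: [-0.5, -0.4, -3.4]
grip_width: 0.058
grip_force: 15.0
```

Request:
play_rows(steps=[-1, 0, 0, 0.03, 0, -1, 0, 0, 0.03, 0, -1, 0, 0, 0.03, 0, -1, 0, 0, 0.03, 0, -1, 0, 0, 0, 0, -1, 0, 0, 0, 0, -1, 0, 0, 0, 0, -1, 0, 0, 0, 0, -1, 0, 0, 0, 0, -1, 0, 0, 0, 0])

```text
time: 35.9
position: [0.4625, -0.0594, 0.169]
tool_rot: [-0.176, 0.984, -0.0, 0.0]
ft_force: [-0.1, -1.0, -1.1]
grip_width: 0.0579
grip_force: 15.0
```

Request:
play_rows(steps=[-1, 0, 0, 0.02, 0, -1, 0, 0, 0.02, 0, -1, 0, 0, 0.01, 0, -1, 0, 0, 0, 0, -1, 0, 0, 0, 0, -1, 0, 0, 0, 0, -1, 0, 0, 0, 0, -1, 0, 0, 0, 0, -1, 0, 0, 0, 0, -1, 0, 0, 0, 0], grip_force=5)

```text
time: 36.9
position: [0.4626, -0.0594, 0.1675]
tool_rot: [-0.177, 0.984, -0.0, 0.0]
ft_force: [0.1, 0.4, 0.1]
grip_width: 0.0578
grip_force: 5.0
```

Unloaded and no sideways force. Release and rise.

Request:
play_rows(steps=[0.4, 0, 0, 0, 0, 0.45, 0, 0, 0, 0, 0.55, 0, 0, 0, 0, 0.7, 0, 0, 0, 0, 0.8, 0, 0, 0, 0, 0.9, 0, 0, 0, 0, 1, 0, 0, 0, 0, 1, 0, 0, 0, 0, 1, 0, 0, 0, 0, 1, 0, 0, 0, 0])

```text
time: 37.9
position: [0.4625, -0.0594, 0.1675]
tool_rot: [-0.177, 0.984, -0.0, -0.0]
ft_force: [0.0, 0.0, -0.3]
grip_width: 0.0869
grip_force: 0.0
```

Request:
play_rows(steps=[1, 0, 0, -0.1, 0, 1, 0, 0, -0.3, 0, 1, 0, 0, -0.6, 0, 1, 0, 0, -1, 0, 1, 0, 0, -0.8, 0, 1, 0, 0.7, 0, 0, 1, 0, 0.8, 0, 0, 1, 0, 0.8, 0, 0, 1, 0, 0.8, 0, 0, 1, 0, 0.8, 0, 0])

```text
time: 38.9
position: [0.4215, 0.0512, 0.2523]
tool_rot: [-0.176, 0.984, -0.0, 0.001]
ft_force: [-0.0, -0.2, -0.1]
grip_width: 0.0871
grip_force: 0.0
```

Request:
play_rows(steps=[1, 0, 0.8, 0, 0, 1, 0, 0.8, 0, 0, 1, 0, 0.8, 0, 0, 1, 0, 0.8, 0, 0, 1, 0, 0.8, 0, 0, 1, 0, 0.8, 0, 0, 1, 0, 0, 0, 0, 1, 0, 0, 0, 0, 1, 0, 0, 0, 0, 1, 0, 0, 0, 0])

```text
time: 39.9
position: [0.3723, 0.1847, 0.2517]
tool_rot: [-0.176, 0.984, -0.0, 0.0]
ft_force: [0.6, 0.7, 0.6]
grip_width: 0.0866
grip_force: 0.0
```

Run:
```python
from rig import robot
from h import *;import pickle
d={n:robot.camera(n) for n in("top","scene")};o=robot.get_obs();print(o["position"],o["ft_force"])
c=d["top"];g=cv2.cvtColor(c["image"],cv2.COLOR_RGB2GRAY)
cv2.imwrite("pics/h8.png",cv2.hconcat([cv2.resize(c["image"][190:280,240:345,::-1],(400,343)),cv2.resize(d["scene"]["image"][130:245,265:399,::-1],(400,343))]))
d0=pickle.load(open("c0.pkl","rb"))
for n in d:
    m=np.abs(d[n]["image"].astype(int)-d0[n]["image"]).max(2)>60
    k,l,s,ce=cv2.connectedComponentsWithStats(m.astype(np.uint8));print(n,[(tuple(s[i]),) for i in range(1,k) if s[i][4]>25])
```

```text
[0.37215673 0.18474984 0.25154698] [-0.39827286 -0.97823767 -0.29797133]
top [((np.int32(281), np.int32(212), np.int32(25), np.int32(44), np.int32(780)),), ((np.int32(147), np.int32(220), np.int32(365), np.int32(164), np.int32(25558)),), ((np.int32(351), np.int32(226), np.int32(41), np.int32(27), np.int32(655)),), ((np.int32(360), np.int32(278), np.int32(25), np.int32(4), np.int32(58)),), ((np.int32(455), np.int32(309), np.int32(5), np.int32(9), np.int32(28)),), ((np.int32(272), np.int32(316), np.int32(8), np.int32(9), np.int32(35)),), ((np.int32(243), np.int32(352), np.int32(7), np.int32(9), np.int32(29)),), ((np.int32(251), np.int32(353), np.int32(28), np.int32(31), np.int32(624)),)]
scene [((np.int32(479), np.int32(22), np.int32(33), np.int32(43), np.int32(512)),), ((np.int32(320), np.int32(71), np.int32(151), np.int32(39), np.int32(999)),), ((np.int32(255), np.int32(87), np.int32(197), np.int32(225), np.int32(13355)),), ((np.int32(483), np.int32(94), np.int32(15), np.int32(10), np.int32(82)),), ((np.int32(495), np.int32(130), np.int32(17), np.int32(16), np.int32(144)),), ((np.int32(375), np.int32(155), np.int32(137), np.int32(168), np.int32(8037)),), ((np.int32(449), np.int32(156), np.int32(28), np.int32(42), np.int32(127)),), ((np.int32(395), np.int32(180), np.int32(17), np.int32(18), np.int32(76)),), ((np.int32(503), np.int32(292), np.int32(7), np.int32(9), np.int32(30)),), ((np.int32(220), np.int32(307), np.int32(32), np.int32(32), np.int32(732)),), ((np.int32(368), np.int32(307), np.int32(144), np.int32(77), np.int32(3807)),), ((np.int32(473), np.int32(311), np.int32(39), np.int32(24), np.int32(138)),), ((np.int32(432), np.int32(349), np.int32(24), np.int32(25), np.int32(148)),)]
```

View pics/h8.png

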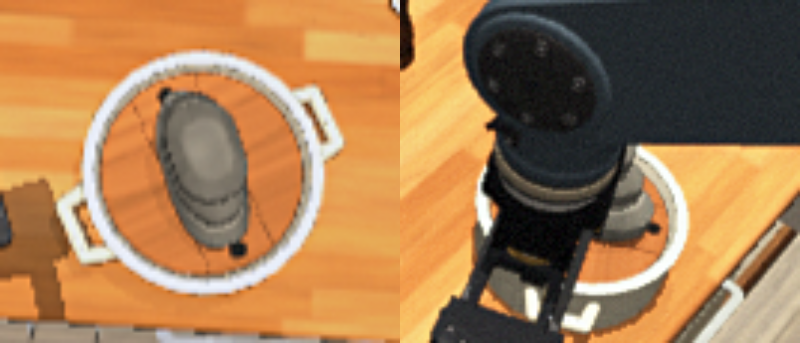

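All three stones stand stacked in line on the board (top crop, small stone's top near (203,147)). The bystanders show no change outside the areas the arm covers, and the gripper is clear.

```bash
python3 -c "
from rig import robot
print(robot.hand_in())"
```

```text
the job is handed in; nothing more can be done
None
```

The three stones are stacked on the pressing board, largest, middle (turned so the slopes cancel), then smallest, each within about 3 mm of centre by my measurements; the gripper was clear, no bystander looked moved, and I handed in at about 40 s, though no verdict was returned.

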